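# Index and lock the seedling inspection turntable

### The job

Lock the seedling turntable at its index position: take the steel index pin out of its wooden holder, stand it in the collar of the stand's bracket, and turn the turntable by pushing its posts until the pin drops into the notch in the rim, its head down on the collar. Then, with the pin in, try the lock by pressing a post sideways with about 10 N for half a second, and leave it so, with the pin in and nothing touched. Be gentle: never push the turntable with more than 18 N, do not force the pin, and leave the other things on the bench where they are.

Things in the scene. Friction and masses are not known exactly. Their poses are not given: they have to be found in the camera images.
- turntable: Aluminium disc 276 across, 16 thick, flat top 50 above the table; turns about the vertical through its origin (on the axis, at table height); +x points to the one notch in its rim: 17 wide, right through, open outward, centred 120 from the axis, a dark line behind it. Three round steel posts, 14 thick, tops 95 above the table, stand 90 from the axis at 110, 180 and 250 degrees counter-clockwise of the notch.
- axle (a point): The turntable's axis at the height of the disc's top. About 2.5 to 4 N on a post keeps the disc turning; it stays where it is left. In its middle is a fixed white cell tray 90 x 90, 28 above the disc, with sprouts up to 20 higher. At the start the notch is 0.4 to 1.3 rad counter-clockwise (from above) of the collar: turn it clockwise.
- stand: The turntable's fixed stand. Origin on the turntable's axis at table height; +x points to the bracket, a pillar 40 wide outside the rim whose arm carries the collar over the rim, 75 high. When indexed, the turntable's x lines up with the stand's x; the pin then stops the disc dead, with about 0.02 rad of play, and a brisk push gives a sharp jolt there (12 mm/s at a post is gentle enough, 30 is not).
- collar (a point): Centre of the mouth of the collar's vertical hole, on its top face, 75 above the table, 120 from the axis. The collar is a block 36 (radial) x 40 wide x 20 high; the hole is 15.6 wide, right through, with a 3 chamfer; a 5 gap lies between it and the disc.
- pin: Loose round steel index pin, 0.1 to 0.2 kg: shaft 14 thick, 38 long, 4 high cone at the foot; head 26 thick, 34 high. Origin: tip of the foot, z up to the head. In the holder the head rests on the block (origin 12 above the table). In the collar on the plain disc it rides with the head 13 above the collar (origin 25 below collar); in the notch the head meets the collar (38 below).
- holder: Fixed wooden block 70 x 70 x 50 high with one hole 17 wide and 42 deep in the middle of its top, where the pin stands at the start. Origin: centre of its underside. It is on the left or the right of the turntable.
- clay_pot: bystander: terracotta pot, 76 wide, 62 high, open; it stands where the holder could be on the other side of the turntable (mm), origin at the centre of its underside; it is not to be moved
- seed_jar: bystander: closed glass jar with a steel cap, 60 wide, 85 high (mm), origin at the centre of its underside; it is not to be moved
- mug: bystander: white mug, 76 wide, 85 high, handle to its +y (mm), origin at the centre of its underside; it is not to be moved
- trowel: bystander: hand trowel lying along its x, 290 long, 60 wide, 26 high (mm), origin at the centre of its underside; it is not to be moved
- dibber: bystander: pointed wooden dibber lying along its x, 165 long, 34 thick (mm), origin at the centre of its underside; it is not to be moved
- label_tray: bystander: small open grey tray 120 x 90 x 45 (mm), origin at the centre of its underside; it is not to be moved
- pot_stack: bystander: black plastic pot, 90 wide, 75 high (mm), origin at the centre of its underside; it is not to be moved
Mind the look-alikes: they are no part of the job. There is more than one size of the pin; the one meant has the size given above.

How it is judged:
By the outcome, as a careful person would: the job done as asked, in the order asked, and still so for the second after the job is handed in, with the robot touching nothing.
It also fails if it takes over 72 s, if anything falls off the work surface, if the arm or the gripper's body presses on something with over 40 N, if the wrist force passes 120 N, or if a joint passes its speed limit or range.

### The arm

A 6-joint arm with a two-finger parallel gripper is mounted at the origin on the work surface. World frame = base frame: x ahead of the robot, y to its left, z up, the work surface at z = 0. Lengths are in m, angles in rad, forces in N, time in s.
With the tool pointing down it reaches from about 0.425 to 0.95 m from the base axis. Payload 3.5 kg.
Tool frame: the origin (TCP) lies midway between the tips of the shut fingers; the grasp point (between the pads) lies 19 mm behind it; z points along the fingers, y is the direction in which the jaws open and shut (so a half turn about z gives the same grasp; the last joint's range is limited). The gripper opens to 85 mm and grips with 20 to 120 N. Pads are 22 mm wide; open, the fingers measure 114 mm over their backs; the gripper's body (76 mm by 85 mm) begins 54 mm behind the grasp point. The pads swing forward as they close: fully open they stand 13 mm farther back than shut.
Start: joints at [-1.397, 0.286, 1.577, -0, 1.279, -0.15], TCP at [0.215, -0.64, 0.231] pointing down, gripper open.
Joint ranges: [-2.77, 2.77], [-0.9, 2.22], [0.21, 2.48], [-1.53, 4.67], [0.24, 2.81], [-2.84, 2.84]. Speed limits (rad/s): [2.79, 2.79, 3.14, 3.14, 3.14, 3.14].

### API

Orientations are given as a rotation vector (axis times angle).
In Python, from station import ctrl, viewer gives the robot as it stands. The module is installed in compiled form; this text tells all that it offers.
- The arm moves only by the tool move_arm, never from a script. Its argument "targets" is a list that holds one entry, the list of rows, each a list of 7 numbers: the turn, a rotation vector about the tool's x, y, z in degrees, then the shift along the tool's x, y, z in cm, then the opening, from 0 (shut) to 1 (fully open). In form: [[[rx, ry, rz, x, y, z, fingers], ...]]. A call has exactly 10 rows; each row is the pose to reach, as a shift and turn from the pose measured when the call began, along the tool's axes at that moment; what a row does not reach only later rows make up. A row lasts 1/8 s, in which the tool goes at most 62.5 mm and 10.7 degrees, less where a joint would pass 70% of its speed; a pose out of reach is approached as far as the arm can. A call with a gripper value outside its range is refused whole. The fingers move at their own pace and stop on an object; "newtons" is the grip in N (left out, the last holds). Time passes only in rows, so rows that repeat a pose let the fingers close, or fill a call up. It gives the time, the measured TCP pose, the force and the opening at its end, in the units of the state.
- ctrl.read_state(): the state, without advancing time (a new reading comes with each control period).
- viewer.capture(name): name is "side" or "top" or "wrist"; returns (picture, depth): 384x512x3 uint8, blue, green, red; 384x512 float32, m along the optical axis (not along the pixel's ray), 0 where there is no reading.
- viewer.calibration(name): a dict with "mtx" (3x3 intrinsics, pixels), "xyz" and "rotation" of the camera in the world. Camera axes: x right, y down, z forward; pixel columns grow to the right and rows downward; lengths in m; the calibration is good to about 2 mm. A picture is of the moment at which its call begins: read the wrist's pose just before it. calibration takes no time and is no camera call; for the wrist camera it gives the pose at the moment of the call.
- ctrl.sign_off(): hands the job in, once; it reports no verdict.
Trained networks look in the newest picture that a camera, given by its name, has taken for a name from the list of things; names that differ only in an ending like _2 or _b are one class to them, and where a whole thing is asked for, a point or a joint stands for the part that bears it (a point fixed in the world has none). Each returns a list of dicts, best first, with "confidence" (0 to 1); they miss things now and then, are a little off and sometimes report something else, mostly with a low value. They report only what shows in the picture. A call takes as long as a camera call. They do not tell look-alikes from the thing itself.
- viewer.masks_of(camera, query): "mask" (384x512 bool, what is visible of it) and "rect" ([left, top, right, bottom] as shares, 0 to 1, of the picture: columns of its width, rows of its height, round what is visible of it).
- viewer.spot_point(camera, query): "location" ([row, column] as shares, 0 to 1, of the picture: columns of its width, rows of its height: a listed point, or the origin of a listed thing).
The state is a dict: "time": time; "joints": joint angles; "joint_velocities": joint speeds; "joint_torque": joint torques, N m; "tool_pos": TCP position; "tcp_rot": TCP orientation; "contact_force": force on the tool from outside, world axes, zero at the start; "moment": the same for the moment, N m; "gripper_width": opening from 0.0 (shut) to 1.0 (fully open).
Only numpy, scipy, OpenCV 4.12 (cv2) and the standard library are available. Lean on these libraries where they do the work, as an engineer would, in place of code of your own. Each camera call takes 0.05 s, during which the arm holds its last target. There are 200 camera calls.

## Working session

There is one attempt and no reset: what is moved stays moved. The work goes in short steps, Python scripts to look and compute and a tool call to move; the robot and the scene stay as the last step left them, time stands still between calls to the robot, and variables do not carry over. Pictures are saved under pics/ and viewed, about 8 in all and at most 12, crops included, and the job is handed in when it is done.

Besides the shell and the picture viewer there is one more tool, called after ">>>" in YAML: its name, and indented under it one key for each argument. move_arm: Moves the arm, as the interface text tells. Its arguments: {"type":"object","properties":{"targets":{"type":"array"},"newtons":{"type":"number"}},"required":["targets"]}

```bash
mkdir -p pics
cat > h.py <<'E'
import numpy as np, cv2
from scipy.spatial.transform import Rotation as R
from station import ctrl, viewer
def cal(n):
    c=viewer.calibration(n); K=np.array(c["mtx"]); r=np.array(c["rotation"])
    M=r if r.shape==(3,3) else R.from_rotvec(r).as_matrix()
    return K,np.array(c["xyz"]),M
def ray_z(n,col,row,z,c=None):
    K,p,M=c or cal(n); d=M@np.linalg.inv(K)@np.array([col,row,1.]); return p+d*(z-p[2])/d[2]
def cloud(n,depth,c=None):
    K,p,M=c or cal(n); v,u=np.mgrid[:384,:512]
    d=np.stack([(u-K[0,2])/K[0,0],(v-K[1,2])/K[1,1],np.ones_like(depth)],-1)*depth[...,None]
    return d@M.T+p
def totool(target,rotz=None):
    s=ctrl.read_state(); M=R.from_rotvec(s["tcp_rot"]).as_matrix()
    return M.T@(np.array(target)-np.array(s["tool_pos"]))*100
E
cat > a.py <<'E'
from h import *
s=ctrl.read_state(); print({k:np.round(v,3) for k,v in s.items()})
for n in ["top","side"]:
    print(n,viewer.calibration(n))
    im,d=viewer.capture(n); cv2.imwrite(f"pics/{n}0.png",im); np.save(f"{n}0.npy",d); P=cloud(n,d)
    for q in ["pin","holder","collar","axle","turntable","stand","clay_pot","seed_jar","mug","trowel","dibber","label_tray","pot_stack"]:
        for o in viewer.spot_point(n,q)[:3]:
            r,c=o["location"]; r*=384;c*=512
            print(q,round(o["confidence"],2),"px",int(c),int(r),np.round(P[min(int(r),383),min(int(c),511)],3))
a=cv2.imread("pics/top0.png");b=cv2.imread("pics/side0.png")
E
python3 a.py
```

```text
{'time': np.float64(0.0), 'joints': array([-1.397,  0.287,  1.578, -0.   ,  1.279, -0.15 ]), 'joint_velocities': array([-0.001, -0.   ,  0.   , -0.001,  0.001, -0.001]), 'joint_torque': array([-0.0000e+00, -4.0598e+01, -2.9262e+01, -0.0000e+00,  6.0000e-03,
        0.0000e+00]), 'tool_pos': array([ 0.215, -0.639,  0.23 ]), 'tcp_rot': array([-3.098, -0.506,  0.   ]), 'contact_force': array([ 0.594, -1.159, -0.744]), 'moment': array([-0.03 , -0.011,  0.01 ]), 'gripper_width': np.float64(0.999)}
top {'mtx': array([[350.78310191,   0.        , 259.69333597],
       [  0.        , 350.78310191, 193.8912888 ],
       [  0.        ,   0.        ,   1.        ]]), 'xyz': array([0.26959429, 0.01015168, 1.15855863]), 'rotation': array([-2.0232322 ,  2.20023612, -0.23686559])}
pin 0.56 px 151 201 [0.514 0.339 0.051]
pin 0.53 px 179 193 [0.527 0.243 0.076]
pin 0.37 px 145 225 [0.439 0.361 0.045]
holder 0.6 px 154 201 [0.513 0.328 0.053]
collar 0.95 px 263 141 [ 0.677 -0.036  0.078]
axle 0.72 px 249 176 [0.563 0.018 0.08 ]
turntable 0.86 px 252 178 [0.556 0.009 0.079]
turntable 0.23 px 115 259 [0
[... 848 characters left out ...]
 [ 0.691 -0.053  0.075]
collar 0.4 px 292 154 [ 0.466 -0.335  0.021]
axle 0.63 px 224 187 [0.564 0.05  0.079]
turntable 0.85 px 223 200 [0.558 0.072 0.051]
turntable 0.61 px 188 285 [0.502 0.376 0.05 ]
turntable 0.57 px 292 151 [ 0.466 -0.33   0.035]
stand 0.66 px 225 203 [0.546 0.085 0.053]
clay_pot 0.94 px 294 153 [ 0.458 -0.331  0.028]
seed_jar 0.84 px 117 262 [0.696 0.349 0.023]
seed_jar 0.74 px 338 156 [ 0.309 -0.377  0.022]
seed_jar 0.5 px 225 203 [0.546 0.085 0.053]
mug 0.55 px 231 148 [ 0.694 -0.315  0.014]
trowel 0.58 px 123 336 [0.568 0.502 0.02 ]
dibber 0.45 px 274 138 [ 0.579 -0.492  0.001]
dibber 0.44 px 226 189 [0.557 0.053 0.076]
pot_stack 0.7 px 338 155 [ 0.31  -0.381  0.024]
```

Run:
```python
import cv2,numpy as np
a=cv2.imread("pics/top0.png")[110:270,90:420]; a=cv2.resize(a,None,fx=2.4,fy=2.4,interpolation=cv2.INTER_CUBIC); cv2.imwrite("pics/t1.png",a)
b=cv2.imread("pics/side0.png")[130:330,100:340]; b=cv2.resize(b,None,fx=3,fy=3,interpolation=cv2.INTER_CUBIC); cv2.imwrite("pics/s1.png",b)
```

```text
(no output)
```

View pics/t1.png

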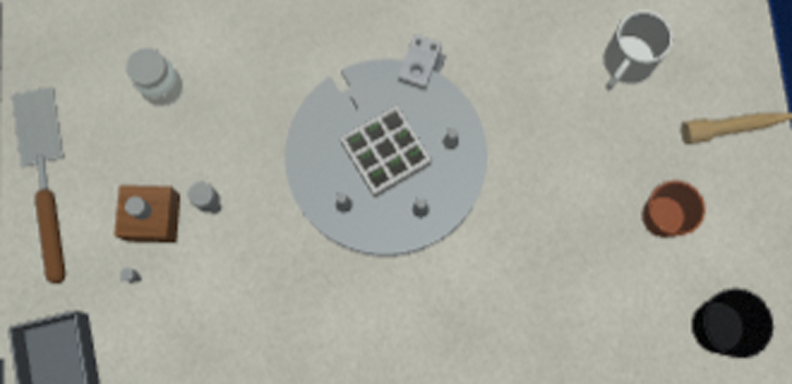

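View pics/s1.png

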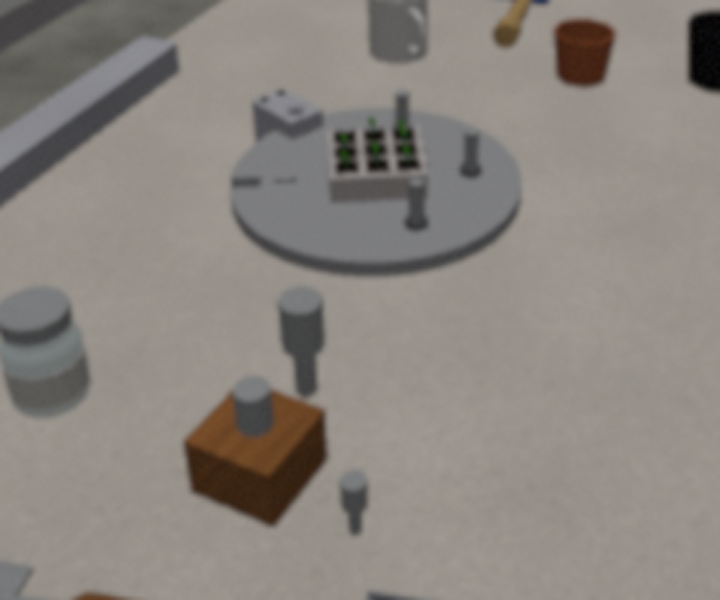

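```bash
cat > b.py <<'E'
from h import *
from scipy.optimize import least_squares
d=np.load("top0.npy"); P=cloud("top",d)
X,Y,Z=P[...,0],P[...,1],P[...,2]
def reg(x,y,r): return np.hypot(X-x,Y-y)<r
m=reg(.56,.0,.2)&(abs(Z-.05)<.008); 
# boundary via contour
mm=cv2.morphologyEx((m*255).astype(np.uint8),cv2.MORPH_CLOSE,np.ones((25,25)))
c=max(cv2.findContours(mm,0,2)[0],key=cv2.contourArea)[:,0]
K=cal("top"); b=np.array([ray_z("top",u,v,.05,K)[:2] for u,v in c])
f=least_squares(lambda p:np.hypot(b[:,0]-p[0],b[:,1]-p[1])-.138,[.56,0],loss="soft_l1",f_scale=.002).x
print("disc",f,"median z",np.median(Z[m]),"tray z",np.median(Z[reg(*f,.04)]))
t=reg(*f,.2)&(Z>.06)&(Z<.09)&(~reg(*f,.085)); n,l,st,ce=cv2.connectedComponentsWithStats(t.astype(np.uint8))
for i in range(1,n):
    q=P[l==i]; print("blob",len(q),q.mean(0).round(3),q.min(0).round(3),q.max(0).round(3),"ang",np.degrees(np.arctan2(q.mean(0)[1]-f[1],q.mean(0)[0]-f[0])).round(1),"r",np.hypot(*(q.mean(0)[:2]-f)).round(3))
# posts
t=reg(*f,.12)&(Z>.085)&(~reg(*f,.07)); n,l,st,ce=cv2.connectedComponentsWithStats(t.astype(np.uint8))
for i in range(1,n):
    q=P[l==i]; print("post",len(q),q.mean(0).round(3),"ang",np.degrees(np.arctan2(q.mean(0)[1]-f[1],q.mean(0)[0]-f[0])).round(1),"r",np.hypot(*(q.mean(0)[:2]-f)).round(3))
for nme,x,y in [("pin",.52,.335),("big",.527,.255),("small",.44,.36)]:
    q=P[reg(x,y,.06)&(Z>(.072 if nme!="small" else .03))&(Z<.12)]; 
    if nme=="small": q=P[reg(x,y,.03)&(Z>.03)]
    print(nme,len(q),q.mean(0).round(3),q.min(0).round(3),q.max(0).round(3))
q=P[reg(.51,.33,.07)&(abs(Z-.05)<.006)]; print("block",len(q),cv2.minAreaRect(q[:,:2].astype(np.float32)))
# refined centre for pin: contour of head top
g=cv2.cvtColor(cv2.imread("pics/top0.png"),cv2.COLOR_BGR2GRAY)
print("ray pin centre",ray_z("top",147,196.5,.084))
E
python3 b.py
```

```text
disc [0.57923157 0.01335468] median z 0.05115388602427606 tray z 0.0801353447314862
blob 253 [ 0.7   -0.043  0.075] [ 0.664 -0.074  0.06 ] [ 0.74  -0.014  0.082] ang -25.2 r 0.133
blob 9 [ 0.583 -0.077  0.076] [ 0.582 -0.081  0.06 ] [ 0.584 -0.073  0.089] ang -87.7 r 0.09
blob 8 [0.509 0.073 0.076] [0.506 0.069 0.063] [0.514 0.08  0.086] ang 139.7 r 0.092
blob 7 [ 0.493 -0.026  0.074] [ 0.491 -0.03   0.061] [ 0.495 -0.021  0.09 ] ang -155.8 r 0.095
post 18 [ 0.588 -0.075  0.094] ang -84.7 r 0.089
post 18 [0.513 0.075 0.094] ang 137.0 r 0.091
post 19 [ 0.497 -0.026  0.096] ang -154.2 r 0.091
pin 62 [0.526 0.344 0.083] [0.515 0.332 0.072] [0.538 0.357 0.089]
big 108 [0.532 0.256 0.092] [0.517 0.241 0.074] [0.55  0.273 0.1  ]
small 38 [0.442 0.366 0.048] [0.434 0.359 0.031] [0.452 0.375 0.056]
block 411 ((0.5045355558395386, 0.3470871150493622), (0.07190117239952087, 0.11532735079526901), 85.10357666015625)
ray pin centre [0.52242878 0.34113716 0.084     ]
```

```bash
cat >> h.py <<'E'
def wrist_off():
    s=ctrl.read_state(); M=R.from_rotvec(s["tcp_rot"]).as_matrix(); K,p,C=cal("wrist")
    return M.T@(p-s["tool_pos"]), M.T@C
def go(target,yaw_y=None):
    "tool shift (cm) and turn about tool z (deg) to reach target with jaw direction yaw_y (deg)"
    s=ctrl.read_state(); M=R.from_rotvec(s["tcp_rot"]).as_matrix(); y=np.degrees(np.arctan2(M[1,1],M[0,1]))
    dz=0 if yaw_y is None else -((yaw_y-y+180)%360-180)
    return totool(target).round(2), round(dz,1), "yaw",round(y,1),"tilt",round(np.degrees(np.arccos(-M[2,2])),2)
E
python3 - <<'E'
from h import *
o,C=wrist_off(); print(o.round(4)); print(C.round(3)); print(cal("wrist")[0])
print(go([.56,-.12,.25],33)); print(go([.526,.343,.25],33))
E
```

```text
[ 0.0649  0.0005 -0.1426]
[[ 0.001 -0.966 -0.259]
 [ 1.     0.001  0.   ]
 [ 0.    -0.259  0.966]]
[[285.69821768   0.         257.49026696]
 [  0.         285.69821768 189.82325068]
 [  0.           0.           1.        ]]
(array([ 49.27, -38.31,  -1.87]), np.float64(-104.4), 'yaw', np.float64(-71.4), 'tilt', np.float64(0.0))
(array([ 60.78, -83.28,  -1.87]), np.float64(-104.4), 'yaw', np.float64(-71.4), 'tilt', np.float64(0.0))
```

>>> move_arm:
  targets:
    - [[0,0,-10,5,-4,0,1],[0,0,-20,10,-8,0,1],[0,0,-30,15,-12,-1,1],[0,0,-40,20,-15.5,-1,1],[0,0,-50,25,-19.5,-1,1],[0,0,-60,30,-23.5,-1,1],[0,0,-70,35,-27,-1,1],[0,0,-80,39,-31,-1,1],[0,0,-90,44,-35,-1,1],[0,0,-100,49,-38.5,-1,1]]

```text
time: 2.65
tool_pos: [0.5576, -0.1172, 0.2418]
tcp_rot: [1.597, 2.704, 0.0]
contact_force: [0.4, -0.8, 0.5]
gripper_width: 1.003
```

Run:
```python
from h import *
s=ctrl.read_state();print(s["time"],s["tool_pos"].round(3),s["contact_force"].round(2));print(go([.526,.343,.20],33)); print(ctrl.read_state()["joints"].round(2))
```

```text
2.65 [ 0.558 -0.117  0.242] [ 0.4  -0.77  0.5 ]
(array([41.82, 19.46,  4.15]), np.float64(-4.1), 'yaw', np.float64(28.9), 'tilt', np.float64(0.07))
[-0.39  0.05  1.83 -0.    1.26 -0.89]
```

>>> move_arm:
  targets:
    - [[0,0,-1,5,2.3,0,1],[0,0,-1,10,4.7,0,1],[0,0,-2,15,7,0,1],[0,0,-2,20,9.3,1,1],[0,0,-3,25,11.7,2,1],[0,0,-3,30,14,3,1],[0,0,-4,35,16.3,4,1],[0,0,-4,39,18.2,4,1],[0,0,-4,41.8,19.5,4.2,1],[0,0,-4,41.8,19.5,4.2,1]]

```text
time: 3.9
tool_pos: [0.5259, 0.3448, 0.1992]
tcp_rot: [1.497, 2.761, -0.0]
contact_force: [0.1, -0.4, -0.1]
gripper_width: 1.001
```

```bash
cat > w.py <<'E'
from h import *
import sys
s=ctrl.read_state(); c=cal("wrist"); im,d=viewer.capture("wrist"); n=sys.argv[1]; cv2.imwrite(f"pics/{n}.png",im); np.savez(f"{n}.npz",d=d,K=c[0],p=c[1],M=c[2])
P=cloud("wrist",d,c); print(s["tool_pos"].round(4),s["time"])
for q in sys.argv[2:]:
    for o in viewer.spot_point("wrist",q)[:3]:
        r,cc=o["location"]; r*=384;cc*=512; print(q,round(o["confidence"],2),"px",round(cc,1),round(r,1),P[min(int(r),383),min(int(cc),511)].round(4))
E
cat > pinfit.py <<'E'
from h import *
import sys
z=np.load(sys.argv[1]+".npz"); x0,y0,lo,hi,rad,zt=map(float,sys.argv[2:8]); c=(z["K"],z["p"],z["M"]); P=cloud("wrist",z["d"],c)
m=(np.hypot(P[...,0]-x0,P[...,1]-y0)<.04)&(P[...,2]>lo)&(P[...,2]<hi)
q=P[m]; print(len(q),q.mean(0).round(4),q.min(0).round(4),q.max(0).round(4))
k=max(cv2.findContours(m.astype(np.uint8),0,1)[0],key=len)[:,0]
b=np.array([ray_z("wrist",u,v,zt,c)[:2] for u,v in k]); print("circle mec",cv2.minEnclosingCircle(b.astype(np.float32)))
E
python3 w.py w1 pin holder; python3 pinfit.py w1 .526 .343 .078 .095 .013 .084
```

```text
[0.5259 0.3448 0.1992] 3.9
pin 0.9 px 262.4 176.2 [0.524  0.3543 0.0842]
pin 0.84 px 227.9 231.4 [0.5336 0.2659 0.027 ]
pin 0.78 px 206.1 113.9 [0.4474 0.3713 0.0503]
holder 0.61 px 255.1 169.8 [0.5172 0.3527 0.0623]
583 [0.5262 0.3452 0.0837] [0.5138 0.3321 0.0781] [0.5392 0.3573 0.0859]
circle mec ((0.5264875888824463, 0.3452299237251282), 0.013156472705304623)
```

View pics/w1.png

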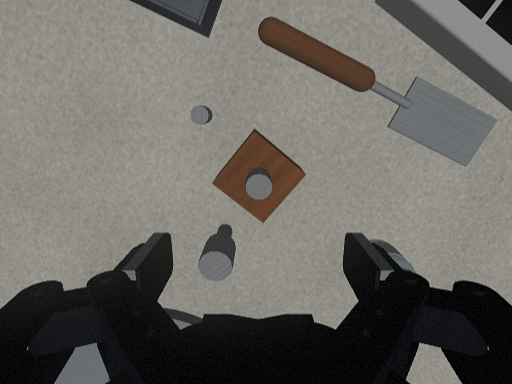

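>>> move_arm:
  targets:
    - [[0,0,0,0,0,4,0.8],[0,0,0,0,0,8,0.7],[0,0,0,0,0,11,0.7],[0,0,0,0,0,13,0.7],[0,0,0,0,0,14.4,0.7],[0,0,0,0,0,14.6,0.7],[0,0,0,0,0,14.6,0.7],[0,0,0,0,0,14.6,0],[0,0,0,0,0,14.6,0],[0,0,0,0,0,14.6,0]]
  newtons: 35

```text
time: 5.3
tool_pos: [0.5275, 0.3425, 0.0547]
tcp_rot: [1.501, 2.757, 0.002]
contact_force: [0.7, 0.4, 3.3]
gripper_width: 0.291
```

Run:
```python
from h import *
print(go([.724,-.054,.21],65)); print(go([.5275,.3425,.21],65))
```

```text
(array([-44.  ,  -4.98, -15.46]), np.float64(-32.1), 'yaw', np.float64(32.9), 'tilt', np.float64(0.17))
(array([ -0.03,   0.03, -15.53]), np.float64(-32.1), 'yaw', np.float64(32.9), 'tilt', np.float64(0.17))
```

>>> move_arm:
  targets:
    - [[0,0,0,0,0,-1,0],[0,0,0,0,0,-3,0],[0,0,0,0,0,-6.5,0],[0,0,0,0,0,-11,0],[0,0,0,-2,0,-15,0],[0,0,-5,-6,-1,-15.5,0],[0,0,-10,-11,-1.5,-15.5,0],[0,0,-15,-16.5,-2,-15.5,0],[0,0,-20,-22,-2.5,-15.5,0],[0,0,-25,-27.5,-3,-15.5,0]]

```text
time: 6.55
tool_pos: [0.6511, 0.0938, 0.2114]
tcp_rot: [0.864, 3.018, 0.001]
contact_force: [1.2, 0.4, -1.7]
gripper_width: 0.292
```

Run:
```python
from h import *
print(go([.724,-.054,.21],65))
```

```text
(array([-14.01,  -8.68,   0.16]), np.float64(-7.0), 'yaw', np.float64(58.0), 'tilt', np.float64(0.13))
```

>>> move_arm:
  targets:
    - [[0,0,-2,-4,-2.5,0,0],[0,0,-4,-8,-5,0,0],[0,0,-6,-11.5,-7,0,0],[0,0,-7,-13.5,-8.3,0,0],[0,0,-7,-14,-8.7,0,0],[0,0,-7,-14,-8.7,0,0],[0,0,-7,-14,-8.7,0,0],[0,0,-7,-14,-8.7,0,0],[0,0,-7,-14,-8.7,0,0],[0,0,-7,-14,-8.7,0,0]]

```text
time: 7.8
tool_pos: [0.7238, -0.0537, 0.2116]
tcp_rot: [0.678, 3.065, 0.001]
contact_force: [-0.3, -0.4, -1.0]
gripper_width: 0.294
```

```bash
python3 w.py w2 collar pin axle
```

```text
[ 0.7238 -0.0537  0.2116] 7.8
collar 0.6 px 255.6 141.3 [ 0.6891 -0.0411  0.0506]
pin 0.56 px 260.5 210.5 [ 0.7158 -0.0492  0.1908]
axle 0.95 px 254.4 7.8 [0.5842 0.0072 0.0792]
```

View pics/w2.png

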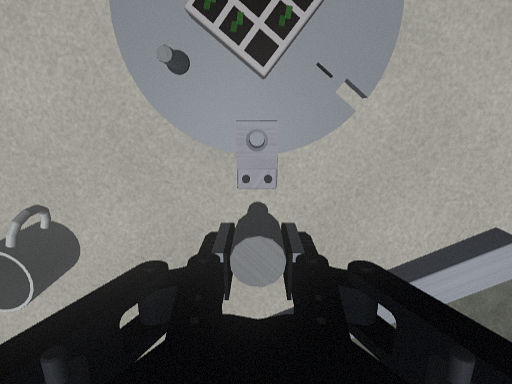

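Run:
```python
from h import *
im=cv2.imread("pics/w2.png"); z=np.load("w2.npz"); c=(z["K"],z["p"],z["M"])
a=cv2.resize(im[110:200,225:290],None,fx=6,fy=6,interpolation=cv2.INTER_CUBIC)
b=cv2.resize(im[190:300,205:310],None,fx=5,fy=5,interpolation=cv2.INTER_CUBIC)
o=np.zeros((560,390+525,3),np.uint8);o[:540,:390]=a;o[:550,390:]=b
cv2.imwrite("pics/w2c.png",cv2.resize(o,(790,483)))
print(ray_z("wrist",257,139,.075,c),ray_z("wrist",257.5,120,.075,c),ray_z("wrist",237,140,.075,c),ray_z("wrist",278,140,.075,c))
P=cloud("wrist",z["d"],c); m=(np.hypot(P[...,0]-.7,P[...,1]+.04)<.07)&(abs(P[...,2]-.075)<.006)
print(cv2.minAreaRect(P[m][:,:2].astype(np.float32)),P[m][:,2].mean())
m=(np.hypot(P[...,0]-.58,P[...,1]-.013)<.16)&(abs(P[...,2]-.05)<.008)
mm=cv2.morphologyEx((m*255).astype(np.uint8),cv2.MORPH_CLOSE,np.ones((5,5)))
k=max(cv2.findContours(mm,0,1)[0],key=cv2.contourArea)[:,0]; b=np.array([ray_z("wrist",u,v,.05,c)[:2] for u,v in k if v>5])
from scipy.optimize import least_squares
f=least_squares(lambda p:np.hypot(b[:,0]-p[0],b[:,1]-p[1])-.138,[.58,.013],loss="cauchy",f_scale=.001).x; r=np.hypot(*(b-f).T)-.138
print("axis",f,"inliers",(abs(r)<.002).sum(),len(r))
```

```text
[ 0.68610166 -0.03736078  0.075     ] [ 0.67013005 -0.02942033  0.075     ] [ 0.67883177 -0.05529641  0.075     ] [ 0.69551398 -0.01934836  0.075     ]
((0.700760006904602, -0.04465330019593239), (0.04010799154639244, 0.06664064526557922), 65.15743255615234) 0.07490665500861655
axis [0.57676063 0.01265945] inliers 363 676
```

View pics/w2c.png

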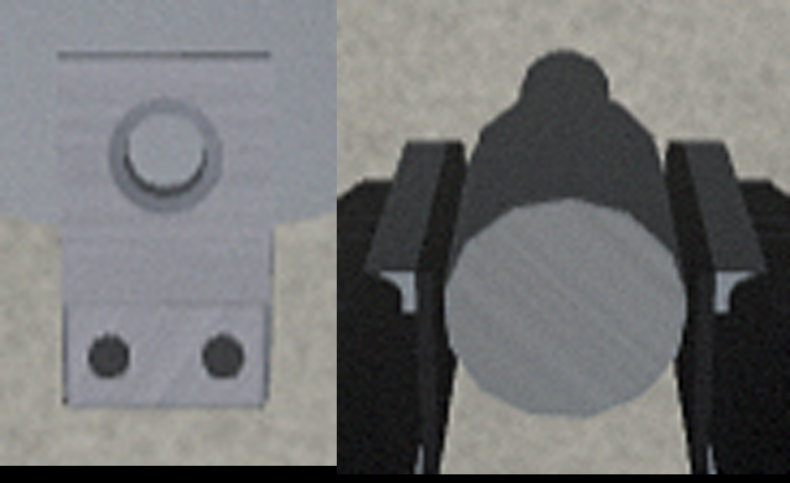

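Run:
```python
from h import *
z=np.load("w2.npz"); c=(z["K"],z["p"],z["M"]); s=ctrl.read_state(); T=s["tool_pos"]
C=ray_z("wrist",256.4,139.7,.075,c); H=ray_z("wrist",257.6,260.7,T[2]+.0293,c)
print("collar",C,"head",H,"TCP",T)
P=cloud("wrist",z["d"],c); print("head top z - tcp:",np.median(P[250:268,250:266,2])-T[2])
# predicted silhouettes if vertical
t=np.linspace(0,2*np.pi,200); K,p,M=c
def proj(q): 
    v=(q-p)@M; return v[:,:2]/v[:,2:]*[K[0,0],K[1,1]]+[K[0,2],K[1,2]]
for h,r in [(.072,.013),(.038,.013),(.004,.007),(0,.003)]:
    u=proj(np.c_[H[0]+r*np.cos(t),H[1]+r*np.sin(t),0*t+T[2]+.0293-.072+h]); print(h,"cols",u[:,0].min().round(1),u[:,0].max().round(1),"rows",u[:,1].min().round(1),u[:,1].max().round(1))
M0=R.from_rotvec(s["tcp_rot"]).as_matrix(); print("shift cm",(M0.T@(np.r_[C[:2],0]-np.r_[H[:2],0])*100).round(2), "axis from collar", C[:2]-.12*np.array([np.cos(np.radians(-24.84)),np.sin(np.radians(-24.84))]))
```

```text
collar [ 0.68646408 -0.03816834  0.075     ] head [ 0.72069124 -0.05318208  0.2408617 ] TCP [ 0.7237906  -0.05409156  0.2115617 ]
head top z - tcp: 0.02928217094516214
0.072 cols 228.1 287.1 rows 233.4 286.5
0.038 cols 234.0 280.9 rows 207.8 251.2
0.004 cols 246.9 267.8 rows 199.8 219.5
0 cols 253.0 261.7 rows 203.6 212.0
shift cm [ 3.74 -0.08 -0.01] axis from collar [0.57756595 0.01224195]
```

>>> move_arm:
  targets:
    - [[0,0,0,0,0,2,0],[0,0,0,0,0,4,0],[0,0,0,0,0,5.5,0],[0,0,0,0,0,7,0],[0,0,0,0,0,7.8,0],[0,0,0,0,0,8,0],[0,0,0,0,0,8,0],[0,0,0,0,0,8,0],[0,0,0,0,0,8,0],[0,0,0,0,0,8,0]]

```text
time: 9.25
tool_pos: [0.7241, -0.0541, 0.132]
tcp_rot: [0.678, 3.065, 0.001]
contact_force: [0.4, 0.2, -1.1]
gripper_width: 0.293
```

```bash
python3 w.py w3
python3 - <<'E'
from h import *
im=cv2.imread("pics/w3.png"); a=cv2.resize(im[10:300,150:370],None,fx=2.7,fy=2.7,interpolation=cv2.INTER_CUBIC)
cv2.imwrite("pics/w3c.png",cv2.resize(im[90:300,170:350],None,fx=2.8,fy=2.8,interpolation=cv2.INTER_CUBIC))
E
```

```text
[ 0.7241 -0.0541  0.132 ] 9.25
```

View pics/w3c.png

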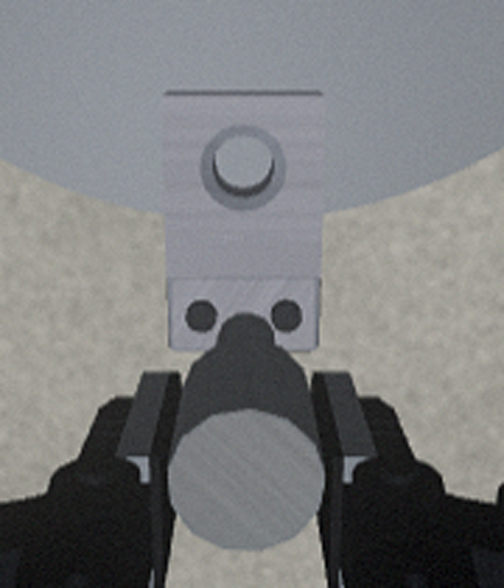

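Run:
```python
from h import *
z=np.load("w3.npz"); c=(z["K"],z["p"],z["M"]); K,p,M=c; s=ctrl.read_state(); T=s["tool_pos"]; M0=R.from_rotvec(s["tcp_rot"]).as_matrix()
C=ray_z("wrist",256.6,149.5,.075,c); H=ray_z("wrist",257.7,261,T[2]+.0293,c); print(C,H)
print("head-based shift",(M0.T@np.r_[(C-H)[:2],0]*100).round(2))
# foot-based: far shaft edge at row 201.5, z tip+.004
F=ray_z("wrist",257.5,201.5,T[2]+.0293-.068,c); f=M0.T@(F-T); print("foot centre tool", (f*1000-[7,0,0]).round(1),"head tool",(M0.T@(H-T)*1000).round(1))
```

```text
[ 0.68641443 -0.03801103  0.075     ] [ 0.7212096  -0.05357652  0.16114891]
head-based shift [ 3.81 -0.06 -0.01]
foot centre tool [ 1.8 -0.7 38.7] head tool [  2.7  -0.7 -29.3]
```

>>> move_arm:
  targets:
    - [[0,0,0,1,0,0,0],[0,0,0,2.2,0,0,0],[0,0,0,3.3,0,0,0],[0,0,0,3.85,-0.06,0,0],[0,0,0,3.85,-0.06,0.4,0],[0,0,0,3.85,-0.06,1,0],[0,0,0,3.85,-0.06,1.4,0],[0,0,0,3.85,-0.06,1.7,0],[0,0,0,3.85,-0.06,1.9,0],[0,0,0,3.85,-0.06,2,0]]

```text
time: 10.55
tool_pos: [0.689, -0.0384, 0.1116]
tcp_rot: [0.678, 3.065, 0.001]
contact_force: [-0.6, 0.0, -2.0]
gripper_width: 0.294
```

```bash
python3 - <<'E'
from h import *
s=ctrl.read_state(); M0=R.from_rotvec(s["tcp_rot"]).as_matrix(); print("F tool",(M0.T@s["contact_force"]).round(2)); print(go([.6864,-.038,s["tool_pos"][2]]))
E
python3 w.py w4
python3 - <<'E'
import cv2
im=cv2.imread("pics/w4.png"); cv2.imwrite("pics/w4c.png",cv2.resize(im[150:300,190:330],None,fx=3.5,fy=3.5,interpolation=cv2.INTER_CUBIC))
E
```

```text
F tool [ 0.54 -0.24  2.02]
(array([ 0.25, -0.07, -0.  ]), 0, 'yaw', np.float64(65.0), 'tilt', np.float64(0.14))
[ 0.689  -0.0384  0.1116] 10.55
```

View pics/w4c.png

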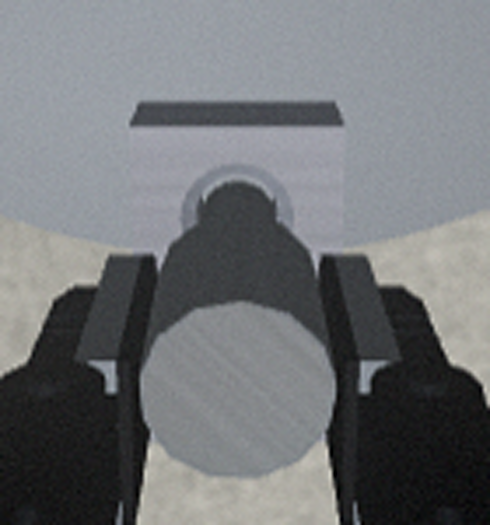

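>>> move_arm:
  targets:
    - [[0,0,0,0,0,0.1,0],[0,0,0,0,0,0.2,0],[0,0,0,0,0,0.3,0],[0,0,0,0,0,0.4,0],[0,0,0,0,0,0.5,0],[0,0,0,0,0,0.6,0],[0,0,0,0,0,0.7,0],[0,0,0,0,0,0.8,0],[0,0,0,0,0,0.9,0],[0,0,0,0,0,0.9,0]]

```text
time: 11.85
tool_pos: [0.6889, -0.0384, 0.1024]
tcp_rot: [0.678, 3.065, 0.001]
contact_force: [-0.0, 1.0, -1.5]
gripper_width: 0.293
```

>>> move_arm:
  targets:
    - [[0,0,0,0,0,0.1,0],[0,0,0,0,0,0.2,0],[0,0,0,0,0,0.3,0],[0,0,0,0,0,0.4,0],[0,0,0,0,0,0.5,0],[0,0,0,0,0,0.6,0],[0,0,0,0,0,0.7,0],[0,0,0,0,0,0.8,0],[0,0,0,0,0,0.85,0],[0,0,0,0,0,0.85,0]]

```text
time: 13.1
tool_pos: [0.6889, -0.0384, 0.0938]
tcp_rot: [0.678, 3.065, 0.001]
contact_force: [0.0, -0.1, -2.7]
gripper_width: 0.292
```

Run:
```python
from h import *
s=ctrl.read_state(); M0=R.from_rotvec(s["tcp_rot"]).as_matrix(); print("F tool",(M0.T@s["contact_force"]).round(2),"M",(M0.T@s["moment"]).round(2),s["tool_pos"][2]-.0427)
```

```text
F tool [-0.04 -0.04  2.71] M [-0.03 -0.01  0.02] 0.05112032740377083
```

>>> move_arm:
  targets:
    - [[0,0,0,0,0,0.05,0.5],[0,0,0,0,0,0.05,0.6],[0,0,0,0,0,0.05,0.6],[0,0,0,0,0,0,0.6],[0,0,0,0,0,-1,0.6],[0,0,0,0,0,-3,0.6],[0,0,0,0,0,-6,0.6],[0,0,0,0,0,-9,0.6],[0,0,0,0,0,-11,0.6],[0,0,0,0,0,-11,0.6]]

```text
time: 14.35
tool_pos: [0.69, -0.0387, 0.2073]
tcp_rot: [0.677, 3.06, 0.001]
contact_force: [0.6, -0.1, -0.2]
gripper_width: 0.597
```

```bash
python3 w.py w5; python3 pinfit.py w5 .6864 -.038 .11 .135 .013 .122
python3 - <<'E'
from h import *
g=30/1000+.007
t=np.array([-.43,.90]); p=np.array([.4958,-.0263])-t*[g,g]; p=[.508,-.0263-.05]; print(p); print(go([*p,.20],90)); print(go([*p,.07],90))
E
```

```text
[ 0.69   -0.0387  0.2073] 14.35
781 [ 0.6852 -0.0375  0.1213] [ 0.6734 -0.0505  0.1101] [ 0.6987 -0.0252  0.1238]
circle mec ((0.6850442886352539, -0.037307679653167725), 0.013877595774829388)
[0.508, -0.0763]
(array([ 14.81, -11.07,   0.42]), np.float64(-25.0), 'yaw', np.float64(65.0), 'tilt', np.float64(0.22))
(array([ 14.86, -11.08,  13.42]), np.float64(-25.0), 'yaw', np.float64(65.0), 'tilt', np.float64(0.22))
```

>>> move_arm:
  targets:
    - [[0,0,-5,3,-2.2,0,0],[0,0,-10,7,-5.2,0,0],[0,0,-15,11,-8.3,0,0],[0,0,-20,14,-10.5,0,0],[0,0,-25,14.85,-11.1,0.5,0],[0,0,-25,14.85,-11.1,3,0],[0,0,-25,14.85,-11.1,6.5,0],[0,0,-25,14.85,-11.1,10,0],[0,0,-25,14.85,-11.1,12.8,0],[0,0,-25,14.85,-11.1,13.4,0]]

```text
time: 15.65
tool_pos: [0.5051, -0.0755, 0.0666]
tcp_rot: [0.001, -3.138, -0.004]
contact_force: [0.6, 0.2, 0.3]
gripper_width: 0.003
```

```bash
python3 w.py w6
cat > ang.py <<'E'
from h import *
# turntable angle from posts, top camera
im,d=viewer.capture("top"); P=cloud("top",d); X,Y,Z=P[...,0],P[...,1],P[...,2]; f=np.array([.577,.0125])
m=(abs(np.hypot(X-f[0],Y-f[1])-.09)<.015)&(Z>.086)&(Z<.104); n,l,st,ce=cv2.connectedComponentsWithStats(m.astype(np.uint8))
for i in range(1,n):
    q=P[l==i].mean(0)
    if st[i,4]>6: print("post",st[i,4],q.round(4),"ang-stand",(np.degrees(np.arctan2(q[1]-f[1],q[0]-f[0]))+24.84).round(1)%360)
p=P[(np.hypot(X-.686,Y+.038)<.009)]; print("pin top z",np.percentile(p[:,2],[50,80]).round(4))
cv2.imwrite("pics/top_last.png",im)
s=ctrl.read_state(); print(s["time"],s["tool_pos"].round(4),"F",s["contact_force"].round(2))
E
python3 ang.py; python3 -c "
from h import *
print(go([.4958,-.05,.07],90))"
```

```text
[ 0.5051 -0.0755  0.0666] 15.65
post 20 [0.5122 0.075  0.0942] ang-stand 160.9
pin top z [0.1233 0.1253]
15.75 [ 0.507  -0.0762  0.069 ] F [-0.18 -0.88  0.05]
(array([ 1.12,  2.62, -0.1 ]), np.float64(0.0), 'yaw', np.float64(90.0), 'tilt', np.float64(0.07))
```

View pics/w6.png

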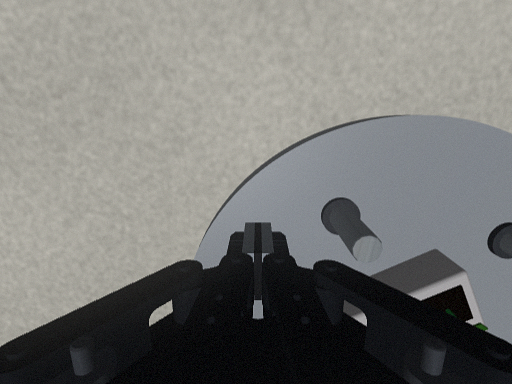

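>>> move_arm:
  targets:
    - [[0,0,0,0.6,0.8,0,0],[0,0,0,1,1.7,0,0],[0,0,0,1.1,2.4,0,0],[0,0,0,1.1,2.6,0,0],[0,0,0,1.1,2.8,0,0],[0,0,0,1.1,3,0,0],[0,0,0,1.15,3.2,0,0],[0,0,0,1.2,3.4,0,0],[0,0,0,1.25,3.6,0,0],[0,0,0,1.3,3.8,0,0]]

```text
time: 17.0
tool_pos: [0.4928, -0.0404, 0.0692]
tcp_rot: [0.004, -3.138, 0.006]
contact_force: [-6.4, -9.4, 3.8]
gripper_width: 0.002
```

```bash
python3 ang.py
```

```text
post 20 [0.5182 0.0809 0.0946] ang-stand 155.5
pin top z [0.1215 0.1237]
17.05 [ 0.4928 -0.04    0.0691] F [-3.86 -7.32  2.89]
```

```bash
cat > arc.py <<'E'
from h import *
import sys
c=float(sys.argv[1]); phis=[float(a) for a in sys.argv[2:]]; f=np.array([.577,.0125]); z=.07
for p in phis:
    a=np.radians(p); t=np.array([np.sin(a),-np.cos(a)]); q=f+.09*np.array([np.cos(a),np.sin(a)])-c*t
    g=go([*q,z],p-90); print(p,q.round(4),g[0],g[1])
E
python3 arc.py .026 200.5; python3 arc.py .022 200.5; python3 arc.py .021 199 196 193 190; python3 -c "
from h import *; print(ctrl.read_state()['joints'].round(2))"
```

```text
200.5 [ 0.5018 -0.0434] [-0.9  -0.34 -0.09] -20.4
200.5 [ 0.5004 -0.0396] [-0.76  0.04 -0.09] -20.4
199.0 [ 0.4987 -0.0367] [-0.59  0.33 -0.09] -18.9
196.0 [ 0.4963 -0.0325] [-0.35  0.75 -0.09] -15.9
193.0 [ 0.494  -0.0282] [-0.13  1.18 -0.09] -12.9
190.0 [ 0.492  -0.0238] [ 0.08  1.62 -0.09] -9.9
[-0.28  0.09  2.13 -0.    0.92 -1.85]
```

>>> move_arm:
  targets:
    - [[0,0,-3,-0.2,-0.5,0,0],[0,0,-12,-0.8,-0.5,0,0],[0,0,-20.4,-0.9,-0.35,0,0],[0,0,-20.4,-0.8,-0.05,0,0],[0,0,-20,-0.7,0.14,0,0],[0,0,-19,-0.6,0.33,0,0],[0,0,-17.5,-0.47,0.54,0,0],[0,0,-16,-0.35,0.75,0,0],[0,0,-14.5,-0.24,0.97,0,0],[0,0,-13,-0.13,1.18,0,0]]

```text
time: 18.3
tool_pos: [0.4945, -0.0294, 0.0691]
tcp_rot: [0.356, -3.119, 0.009]
contact_force: [0.8, -5.0, -2.3]
gripper_width: -0.002
```

```bash
python3 ang.py;  python3 - <<'E'
from h import *
s=ctrl.read_state(); M0=R.from_rotvec(s["tcp_rot"]).as_matrix(); print("F tool",(M0.T@s["contact_force"]).round(2))
E
python3 arc.py .021 191.5 188.5 185.5 182.5 179.5 176.5
```

```text
post 16 [0.5274 0.0875 0.0957] ang-stand 148.3
pin top z [0.1221 0.124 ]
18.35 [ 0.4944 -0.0291  0.0691] F [ 1.28 -5.32 -1.57]
F tool [-0.06 -5.47  1.6 ]
191.5 [ 0.493 -0.026] [ 0.06  0.33 -0.09] 1.5
188.5 [ 0.4911 -0.0216] [ 0.15  0.81 -0.09] 4.5
185.5 [ 0.4894 -0.017 ] [ 0.21  1.29 -0.1 ] 7.5
182.5 [ 0.488  -0.0124] [ 0.25  1.77 -0.1 ] 10.5
179.5 [ 0.4868 -0.0077] [ 0.26  2.25 -0.1 ] 13.5
176.5 [ 0.4859 -0.003 ] [ 0.24  2.74 -0.1 ] 16.5
```

>>> move_arm:
  targets:
    - [[0,0,0.5,0.04,0.2,0,0],[0,0,2,0.08,0.4,0,0],[0,0,3.5,0.12,0.64,0,0],[0,0,5,0.16,0.88,0,0],[0,0,6.5,0.19,1.12,0,0],[0,0,8,0.22,1.36,0,0],[0,0,9.5,0.24,1.6,0,0],[0,0,11,0.25,1.84,0,0],[0,0,12.5,0.26,2.08,0,0],[0,0,13.5,0.26,2.25,0,0]]

```text
time: 19.6
tool_pos: [0.487, -0.0089, 0.0691]
tcp_rot: [-0.017, -3.141, 0.013]
contact_force: [0.6, -5.8, -1.0]
gripper_width: 0.002
```

```bash
python3 ang.py; python3 arc.py .021 178 175 172 169 166 163
```

```text
post 19 [0.5461 0.0973 0.095 ] ang-stand 134.8
pin top z [0.1206 0.1251]
19.65 [ 0.4869 -0.0087  0.0691] F [ 0.66 -4.86 -1.4 ]
178.0 [ 0.4863 -0.0053] [ 0.06  0.33 -0.09] 1.4
175.0 [ 0.4855 -0.0006] [ 0.15  0.81 -0.1 ] 4.4
172.0 [0.485  0.0042] [ 0.21  1.29 -0.1 ] 7.4
169.0 [0.4846 0.0091] [ 0.25  1.77 -0.1 ] 10.4
166.0 [0.4846 0.0139] [ 0.26  2.25 -0.11] 13.4
163.0 [0.4848 0.0187] [ 0.24  2.74 -0.11] 16.4
```

>>> move_arm:
  targets:
    - [[0,0,0.5,0.04,0.2,0,0],[0,0,2,0.08,0.4,0,0],[0,0,3.5,0.12,0.64,0,0],[0,0,5,0.16,0.88,0,0],[0,0,6.5,0.19,1.12,0,0],[0,0,8,0.22,1.36,0,0],[0,0,9.5,0.24,1.6,0,0],[0,0,11,0.25,1.84,0,0],[0,0,12.5,0.26,2.08,0,0],[0,0,13.4,0.26,2.25,0,0]]

```text
time: 20.9
tool_pos: [0.4844, 0.0128, 0.0691]
tcp_rot: [0.386, 3.118, -0.016]
contact_force: [-1.3, -6.1, 0.7]
gripper_width: -0.002
```

```bash
python3 ang.py; python3 arc.py .021 164 161 159 157 155.2
```

```text
post 19 [0.5666 0.1022 0.0947] ang-stand 121.5
post 18 [ 0.5293 -0.062   0.0947] ang-stand 262.2
pin top z [0.1218 0.1245]
20.95 [0.4844 0.0131 0.0691] F [-0.02 -5.62  0.35]
164.0 [0.4847 0.0171] [ 0.07  0.4  -0.1 ] 1.9
161.0 [0.4851 0.0219] [ 0.15  0.88 -0.1 ] 4.9
159.0 [0.4855 0.0251] [ 0.19  1.2  -0.11] 6.9
157.0 [0.4859 0.0283] [ 0.22  1.52 -0.11] 8.9
155.2 [0.4865 0.0312] [ 0.24  1.81 -0.11] 10.7
```

>>> move_arm:
  targets:
    - [[0,0,0.7,0.03,0.15,0,0],[0,0,1.3,0.05,0.3,0,0],[0,0,2,0.07,0.42,0,0],[0,0,2.7,0.09,0.54,0,0],[0,0,3.4,0.11,0.66,0,0],[0,0,4.1,0.13,0.78,0,0],[0,0,4.8,0.15,0.9,0,0],[0,0,5.5,0.17,1.02,0,0],[0,0,6.2,0.18,1.14,0,0],[0,0,6.2,0.18,1.14,0,0]]

```text
time: 22.2
tool_pos: [0.4851, 0.0236, 0.0691]
tcp_rot: [-0.555, -3.092, 0.019]
contact_force: [-0.3, -4.6, 1.2]
gripper_width: -0.002
```

```bash
python3 ang.py; python3 arc.py .021 158 157 156 155.2 154.5
```

```text
post 18 [ 0.5204 -0.0556  0.0952] ang-stand 255.1
pin top z [0.1212 0.124 ]
22.25 [0.4851 0.0236 0.0691] F [-0.64 -5.05  0.58]
158.0 [0.4857 0.0267] [ 0.05  0.31 -0.1 ] 1.6
157.0 [0.4859 0.0283] [ 0.08  0.47 -0.1 ] 2.6
156.0 [0.4862 0.0299] [ 0.11  0.63 -0.1 ] 3.6
155.2 [0.4865 0.0312] [ 0.13  0.75 -0.1 ] 4.4
154.5 [0.4867 0.0323] [ 0.15  0.87 -0.1 ] 5.1
```

>>> move_arm:
  targets:
    - [[0,0,0.5,0.02,0.12,0,0],[0,0,1,0.03,0.2,0,0],[0,0,1.5,0.05,0.28,0,0],[0,0,2,0.06,0.36,0,0],[0,0,2.5,0.08,0.44,0,0],[0,0,3,0.09,0.52,0,0],[0,0,3,0.09,0.56,0,0],[0,0,3,0.09,0.56,0,0],[0,0,3,0.09,0.56,0,0],[0,0,3,0.09,0.56,0,0]]

```text
time: 23.5
tool_pos: [0.4862, 0.0294, 0.069]
tcp_rot: [0.636, 3.076, -0.019]
contact_force: [-1.1, -2.0, 1.7]
gripper_width: 0.002
```

```bash
python3 ang.py; python3 arc.py .021 157 156 155.2 154.5
```

```text
post 18 [ 0.5167 -0.0521  0.0953] ang-stand 251.8
pin top z [0.1189 0.1235]
23.55 [0.4862 0.0293 0.069 ] F [-1.6  -1.15  1.17]
157.0 [0.4859 0.0283] [-0.02 -0.1  -0.1 ] -0.4
156.0 [0.4862 0.0299] [ 0.02  0.06 -0.1 ] 0.6
155.2 [0.4865 0.0312] [ 0.04  0.18 -0.1 ] 1.4
154.5 [0.4867 0.0323] [ 0.07  0.29 -0.1 ] 2.1
```

>>> move_arm:
  targets:
    - [[0,0,0.2,0.01,0.03,0,0],[0,0,0.4,0.01,0.06,0,0],[0,0,0.6,0.02,0.09,0,0],[0,0,0.8,0.02,0.12,0,0],[0,0,1,0.03,0.15,0,0],[0,0,1,0.03,0.18,0,0],[0,0,1,0.04,0.2,0,0],[0,0,1,0.04,0.22,0,0],[0,0,1,0.04,0.22,0,0],[0,0,1,0.04,0.22,0,0]]

```text
time: 24.8
tool_pos: [0.4866, 0.0315, 0.069]
tcp_rot: [0.663, 3.071, -0.019]
contact_force: [-0.6, -2.8, 0.4]
gripper_width: -0.002
```

```bash
python3 ang.py; python3 arc.py .021 156 155.2 154.5
```

```text
post 20 [ 0.5148 -0.0501  0.0944] ang-stand 250.0
pin top z [0.1096 0.1105]
24.85 [0.4866 0.0315 0.069 ] F [-1.23 -2.68  0.51]
156.0 [0.4862 0.0299] [-0.03 -0.16 -0.1 ] -0.4
155.2 [0.4865 0.0312] [ 0.   -0.03 -0.1 ] 0.4
154.5 [0.4867 0.0323] [ 0.03  0.08 -0.11] 1.1
```

>>> move_arm:
  targets:
    - [[0,0,0,0,0.02,0,0],[0,0,0,0,0.04,0,0],[0,0,0,0,0.06,0,0],[0,0,0,0,0.08,0,0],[0,0,0,0,0.1,0,0],[0,0,0,0,0.12,0,0],[0,0,0,0,0.14,0,0],[0,0,0,0,0.16,0,0],[0,0,0,0,0.16,0,0],[0,0,0,0,0.16,0,0]]

```text
time: 26.1
tool_pos: [0.4873, 0.033, 0.069]
tcp_rot: [0.663, 3.071, -0.019]
contact_force: [-1.9, -1.6, 1.3]
gripper_width: 0.002
```

Run:
```python
from h import *
s=ctrl.read_state(); M0=R.from_rotvec(s["tcp_rot"]).as_matrix(); print("F tool",(M0.T@s["contact_force"]).round(2),s["tool_pos"].round(4))
```

```text
F tool [ 1.03 -2.29 -1.32] [0.4873 0.033  0.069 ]
```

>>> move_arm:
  targets:
    - [[0,0,0,0,0.02,0,0],[0,0,0,0,0.04,0,0],[0,0,0,0,0.06,0,0],[0,0,0,0,0.08,0,0],[0,0,0,0,0.1,0,0],[0,0,0,0,0.12,0,0],[0,0,0,0,0.14,0,0],[0,0,0,0,0.16,0,0],[0,0,0,0,0.16,0,0],[0,0,0,0,0.16,0,0]]

```text
time: 27.35
tool_pos: [0.4877, 0.034, 0.0689]
tcp_rot: [-0.662, -3.07, 0.02]
contact_force: [-2.7, -4.6, 2.2]
gripper_width: -0.002
```

```bash
python3 ang.py
python3 - <<'E'
from h import *
s=ctrl.read_state(); M0=R.from_rotvec(s["tcp_rot"]).as_matrix(); print("F tool",(M0.T@s["contact_force"]).round(2),s["tool_pos"].round(4))
E
```

```text
post 16 [ 0.513  -0.0487  0.095 ] ang-stand 248.5
pin top z [0.1093 0.1118]
27.4 [0.4877 0.034  0.069 ] F [-3.5  -3.87  3.85]
F tool [ 1.58 -5.02 -3.79] [0.4877 0.034  0.069 ]
```

>>> move_arm:
  targets:
    - [[0,0,0,0,0.03,0,0],[0,0,0,0,0.05,0,0],[0,0,0,0,0.07,0,0],[0,0,0,0,0.08,0,0],[0,0,0,0,0.09,0,0],[0,0,0,0,0.09,0,0],[0,0,0,0,0.09,0,0],[0,0,0,0,0.09,0,0],[0,0,0,0,0.09,0,0],[0,0,0,0,0.09,0,0]]

```text
time: 28.65
tool_pos: [0.4877, 0.0341, 0.0689]
tcp_rot: [-0.661, -3.07, 0.023]
contact_force: [-4.8, -5.9, 3.1]
gripper_width: 0.001
```

```bash
python3 - <<'E'
from h import *
s=ctrl.read_state(); M0=R.from_rotvec(s["tcp_rot"]).as_matrix(); print("F tool",(M0.T@s["contact_force"]).round(2),(M0.T@s["moment"]).round(2),s["tool_pos"].round(4))
E
python3 ang.py
```

```text
F tool [ 1.95 -7.39 -3.  ] [1.02 0.17 0.01] [0.4877 0.0341 0.0689]
post 17 [ 0.5124 -0.0485  0.0955] ang-stand 248.2
pin top z [0.1095 0.112 ]
28.7 [0.4877 0.0341 0.0689] F [-3.7  -6.29  3.44]
```

>>> move_arm:
  targets:
    - [[0,0,0,0,0.09,0,0],[0,0,0,0,0.1,0,0],[0,0,0,0,0.11,0,0],[0,0,0,0,0.12,0,0],[0,0,0,0,0.125,0,0],[0,0,0,0,0.125,0,0],[0,0,0,0,0.125,0,0],[0,0,0,0,0.125,0,0],[0,0,0,0,0.125,0,0],[0,0,0,0,0.125,0,0]]

```text
time: 29.95
tool_pos: [0.4877, 0.0341, 0.069]
tcp_rot: [-0.66, -3.069, 0.028]
contact_force: [-4.2, -7.3, 3.7]
gripper_width: 0.0
```

```bash
python3 - <<'E'
from h import *
s=ctrl.read_state(); M0=R.from_rotvec(s["tcp_rot"]).as_matrix(); print("F tool",(M0.T@s["contact_force"]).round(2),(M0.T@s["moment"]).round(2),s["tool_pos"].round(4))
E
python3 ang.py
```

```text
F tool [ 0.82 -8.45 -3.59] [ 1.18  0.21 -0.  ] [0.4877 0.0341 0.069 ]
post 16 [ 0.5128 -0.0486  0.0958] ang-stand 248.4
pin top z [0.1102 0.1119]
30.0 [0.4877 0.0341 0.069 ] F [-5.79 -8.19  5.14]
```

>>> move_arm:
  targets:
    - [[0,0,0,0,0.125,0,0],[0,0,0,0,0.135,0,0],[0,0,0,0,0.14,0,0],[0,0,0,0,0.14,0,0],[0,0,0,0,0.14,0,0],[0,0,0,0,0.14,0,0],[0,0,0,0,0.14,0,0],[0,0,0,0,0.14,0,0],[0,0,0,0,0.14,0,0],[0,0,0,0,0.14,0,0]]

```text
time: 31.25
tool_pos: [0.4877, 0.0341, 0.069]
tcp_rot: [-0.658, -3.068, 0.033]
contact_force: [-4.7, -7.5, 4.2]
gripper_width: 0.0
```

```bash
python3 - <<'E'
from h import *
s=ctrl.read_state(); M0=R.from_rotvec(s["tcp_rot"]).as_matrix(); print("F tool",(M0.T@s["contact_force"]).round(2),s["tool_pos"].round(4))
E
python3 ang.py
```

```text
F tool [ 1.17 -8.87 -4.04] [0.4877 0.0341 0.069 ]
post 17 [ 0.5124 -0.0487  0.0953] ang-stand 248.3
pin top z [0.1099 0.1123]
31.3 [0.4877 0.0341 0.069 ] F [-5.5  -7.67  4.05]
```

>>> move_arm:
  targets:
    - [[0,0,0,0,0.14,0,0],[0,0,0,0,0.155,0,0],[0,0,0,0,0.165,0,0],[0,0,0,0,0.165,0,0],[0,0,0,0,0.165,0,0],[0,0,0,0,0.165,0,0],[0,0,0,0,0.165,0,0],[0,0,0,0,0.165,0,0],[0,0,0,0,0.165,0,0],[0,0,0,0,0.165,0,0]]

```text
time: 32.55
tool_pos: [0.4877, 0.0341, 0.0691]
tcp_rot: [-0.656, -3.066, 0.039]
contact_force: [-4.7, -8.3, 4.8]
gripper_width: -0.002
```

```bash
python3 - <<'E'
from h import *
s=ctrl.read_state(); M0=R.from_rotvec(s["tcp_rot"]).as_matrix(); print("F tool",(M0.T@s["contact_force"]).round(2),s["tool_pos"].round(4),"tool z",M0[:,2].round(3))
E
python3 ang.py
```

```text
F tool [ 0.91 -9.65 -4.55] [0.4877 0.0341 0.0691] tool z [-0.011 -0.023 -1.   ]
post 18 [ 0.5122 -0.0486  0.0943] ang-stand 248.2
pin top z [0.1103 0.1116]
32.6 [0.4877 0.0341 0.0691] F [-5.64 -8.92  3.93]
```

>>> move_arm:
  targets:
    - [[0,0,0,0,-0.1,0,0],[0,0,0,0,-0.6,0,0],[0,0,0,0,-1.3,0,0],[0,0,0,0,-1.6,0,0],[0,0,0,0,-1.6,-1,0],[0,0,0,0,-1.6,-4,0],[0,0,0,0,-1.6,-8,0],[0,0,0,0,-1.6,-12,0],[0,0,0,0,-1.6,-14,0],[0,0,0,0,-1.6,-14,0]]

```text
time: 33.85
tool_pos: [0.4841, 0.0227, 0.2122]
tcp_rot: [-0.656, -3.072, 0.038]
contact_force: [0.4, 0.3, -1.1]
gripper_width: -0.003
```

```bash
python3 ang.py
python3 - <<'E'
from h import *
a=cv2.imread("pics/top_last.png")[110:270,90:420]; cv2.imwrite("pics/t9.png",cv2.resize(a,None,fx=2.4,fy=2.4,interpolation=cv2.INTER_CUBIC))
im,d=viewer.capture("side"); P=cloud("side",d); q=P[(np.hypot(P[...,0]-.686,P[...,1]+.038)<.016)&(P[...,2]>.078)]; print("side: pin",len(q),q.max(0).round(3),q.mean(0).round(3))
cv2.imwrite("pics/s9.png",cv2.resize(im[120:330,100:340],None,fx=2.8,fy=2.8,interpolation=cv2.INTER_CUBIC))
E
```

```text
post 15 [ 0.5121 -0.0491  0.0944] ang-stand 248.4
pin top z [0.1105 0.1124]
33.9 [0.483  0.0228 0.2103] F [-0.56  0.43 -0.22]
side: pin 100 [ 0.696 -0.023  0.111] [ 0.682 -0.031  0.098]
```

View pics/s9.png

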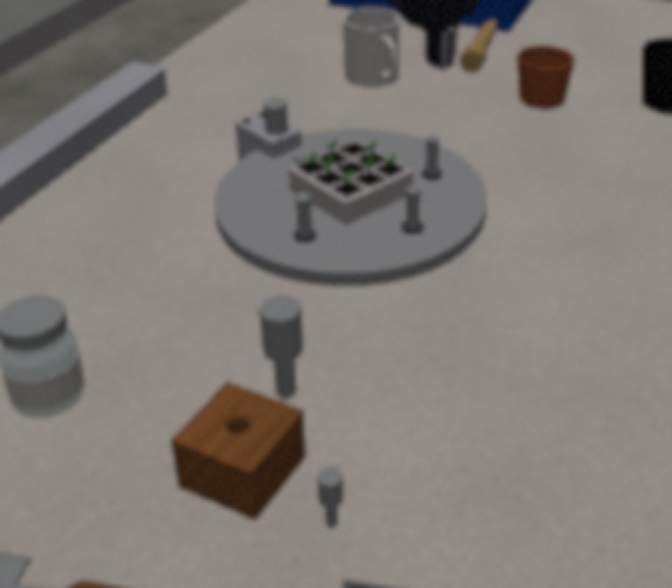

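The picture shows the pin's head seated on the collar at about (275, 115). The holder is empty, the bystanders are in place and the gripper is clear.

```bash
python3 -c "
from station import ctrl
print(ctrl.sign_off())"
```

```text
the job is handed in; nothing more can be done
None
```

The turntable is locked at its index position, with the pin in and the robot touching nothing. I handed the job in at about 34 s.

- **Pin:** I took the 26 mm-head pin from the holder, not the larger or smaller look-alike beside it. It went into the collar without measurable resistance.
- **Turning:** I pushed the 180° post clockwise until the pin dropped. Its head top fell from about 0.122 m to 0.110 m, against 0.109 m expected.
- **Lock test:** I pressed the same post sideways with about 9.5 to 10.5 N for more than half a second. The pressure built up over about 4 s of gradually increasing push. The disc did not move beyond its play.
- **Final check:** The last top and side pictures show the pin's head down on the collar. The bystanders visible in the side crop look undisturbed; I did not check the others. The arm is clear of the turntable and the contact force is about zero.

- **First push:** It was at a poor angle and read about 12 N. I backed off and realigned the tool, and later pushes while turning read about 6 N. Forces were only read at the end of each move.
- **Final angle:** The top camera puts the disc about 1.6° clockwise of nominal, slightly more than the stated 0.02 rad of play. It did not change under the press, so I take it as play plus measurement error.

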